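Find where the sample box cover binds, back it off and clamp the marker

TASK

The sliding cover of the sample box binds somewhere in its track: push it gently by its handle towards the marker, letting the cover itself push the marker along, until you feel the track tighten, and do not force it past that first firm resistance. Then draw the cover back about 15 mm from the marker, which stays behind at the place reached, press the marker's clamp button fully down and let go. Do not touch the marker until the cover has been drawn back, and leave the dish, dropper bottle and timer alone.

Things in the scene. Friction and masses are not known exactly. Their poses are not given: they have to be found in the camera images.
- box: Fixed sample box, 150 x 400 x 50 mm (x, y, z) with two aluminium rails along its y, rail tops at z 50 mm, and a 12 mm lip standing on the far rail. Origin: centre of the underside. The cover opens and closes along its y axis; +y (the robot's left, turned with the box) is the way to push. The box is turned about the vertical by -0.05 to 0.55 rad. It does not move.
- cover: White sliding cover, a 112 x 150 x 7 mm plate, 0.4 kg. Origin: centre of its running face, 50 mm above the worktop; axes as the box's. It slides along the box's y from y = -115 mm (box frame; starts at -115 to -65) to +75 mm against a steady friction of 2 N. It meets the tight spot, unseen and different every time, when its origin is at a box y between -5 and +55 mm.
- cover_handle (a point): Centre of the top of the cover's black upright handle bar, 102 mm above the worktop. The bar is 14 mm thick along the box's y, 44 mm long along its x and 42 mm high; free on both sides, to be pinched from above across its thickness. Its foot, 30 mm along y, reaches to 41 mm below this point.
- cover_nose (a point): Point on the +y face of the cover's lug (on the near, -x side), the face that pushes the marker. Axes as the box's.
- marker_edge (a point): Point on the -y face of the marker, the face the cover's lug meets. The gap is the distance along the box's y from cover_nose to marker_edge: 0 when they touch, 30 to 100 mm at the start.
- marker: Slip marker: dark steel saddle, 34 x 30 x 23 mm (x, y, z) on the near rail, on the +y side of the cover. Origin: centre of its underside at rail height. It slides along the box's y only, with about 1.5 N of friction, and stays where it is left; this friction is felt when the cover meets it and is not the tight spot. It is always met at least 10 mm before the tight spot.
- clamp_top (a point): Centre of the top of the clamp button on the marker, an upright aluminium button 22 mm in diameter, 86 mm above the worktop when up.
- clamp (a joint): How far the clamp button is pressed, in m: 0 up, 0.006 fully down. It needs about 4 N downwards to move, and stays down.
- lining: Strip hidden in the far rail, 380 mm long, fixed to the box; origin its middle. Somewhere it is swollen (the tight spot; this pose does not tell where). From first touch it resists the cover by 2 N more for each mm, springily. It counts as found when it alone resists with more than 4 N for 0.1 s (8 N in all with the frictions of cover and marker), as forced above 16 N (20 N in all).
- dish: Bystander: round petri dish, 66 mm in diameter and 16 mm high, loose, behind the box. Origin: centre of the underside.
- dropper: Bystander: small dropper bottle, 27 mm in diameter and 78 mm high, loose, standing behind the box. Origin: centre of the underside.
- timer: Bystander: flat bench timer, 63 x 99 x 20 mm, loose, behind the box. Origin: centre of the underside.

How it is judged:
On the way, in this order (a step that is already met when the one before it is completed fails the run):
1. the cover, with the marker against it, is felt to tighten: the lining resists it with more than 4 N (contact force between cover and lining above 4 N and y of marker_edge in the frame of cover_nose below 0.004 m), for 0.1 s.
2. the cover is drawn back 9 to 23 mm from the marker, clear of the tight spot (y of marker_edge in the frame of cover_nose between 0.009 and 0.023 m and contact force between cover and lining below 0.3 N), for 0.2 s.
3. the marker's clamp button is pressed down (value of joint clamp above 0.0045 m), for 0.1 s.
At the end, for the whole second after the job is handed in: The clamp button is down by more than 4.5 of its 6 mm, the gap between cover and marker is 9 to 23 mm, the tight spot does not press on the cover (under 0.3 N), cover and marker are at rest (all of step 2 and value of joint clamp above 0.0045 m and linear speed of each of cover, marker below 0.01 m/s); the robot touches nothing.
It fails at once if the cover is forced into the tight spot: the lining resists with more than 16 N (contact force between cover and lining above 16 N).
It fails at once if the robot touches the marker while the cover is not drawn back about 15 mm from it (gap under 5 or over 28 mm) ((y of marker_edge in the frame of cover_nose below 0.005 m or y of marker_edge in the frame of cover_nose above 0.028 m) and contact force between any of the fingers, the arm and marker above 0.5 N).
It fails at once if the dish, dropper bottle or timer is moved by more than 20 mm or the bottle tipped (distance of any of dish, dropper, timer from where it was at the start of the episode above 0.02 m or angle between dropper's own z axis and vertical above 0.3 rad).
It also fails if it takes over 48 s, if anything falls off the work surface, if the arm or the gripper's body presses on something with over 40 N, if the wrist force passes 120 N, or if a joint passes its speed limit or range.

ROBOT

A 6-joint arm with a two-finger parallel gripper is mounted at the origin on a cart in front of the work surface, level with it; the furniture and walls round the work are solid. World frame = base frame: x ahead of the robot, y to its left, z up, the work surface at z = 0. Lengths are in m, angles in rad, forces in N, time in s.
With the tool pointing down it reaches from about 0.275 to 0.85 m from the base axis. Payload 5.2 kg.
Tool frame: the origin (TCP) lies at the very end of the fingers, on their centre line; the grasp point (between the pads) lies 19 mm behind it; z points along the fingers, x is the direction in which the jaws open and shut, and the axes are right-handed (so a half turn about z gives the same grasp; the last joint's range is limited). The gripper opens to 85 mm and grips with 20 to 120 N. Pads are 22 mm wide; open, the fingers measure 114 mm over their backs; the gripper's body (76 mm by 85 mm) begins 54 mm behind the grasp point. The pads swing forward as they close: fully open they stand 13 mm farther back than shut.
Start: joints at [-1.398, 0.259, 1.535, -0, 1.348, -0.203], TCP at [0.202, -0.512, 0.231] pointing down, gripper open.
Joint ranges: [-3.14, 3.14], [-0.91, 2.08], [0.19, 2.58], [-1.22, 4.36], [0.22, 2.71], [-3.12, 3.12]. Speed limits (rad/s): [2.57, 2.57, 3.14, 3.14, 3.14, 3.14].

INTERFACE

Orientations are given as a unit quaternion [w, x, y, z].
In Python, from bench import * gives the robot as it stands.
- The arm moves only by the shell command python3 -m handwheel 'ROWS' [FORCE]. ROWS is JSON, a list of rows, each a list of 5 numbers: the finger opening in m, from 0 to 0.0854, then the shift along the tool's x, y, z in m, then the turn about the tool's z in rad. A call has exactly 10 rows; each row shifts and turns the commanded pose from where the row before left it, along the tool's axes as they then stand; what a row does not reach is not made up. A row lasts 1/8 s, in which the tool goes at most 62.5 mm and 10.7 degrees, less where a joint would pass 70% of its speed; a pose out of reach is approached as far as the arm can. A call with a gripper value outside its range is refused whole. The fingers move at their own pace and stop on an object; FORCE is the grip in N (left out, the last holds). Time passes only in rows, so rows that do not move let the fingers close, or fill a call up. It gives the time, the measured TCP pose, the force and the opening at its end, in the units of the state.
- sense(): the state, without advancing time (a new reading comes with each control period).
- capture(name): name is "scene" or "top" or "wrist"; returns the picture (480x640x3 uint8, red, green, blue); there is no depth.
- camera_model(name): a dict with "camera_matrix" (3x3 intrinsics, pixels), "T" (4x4, takes a point from camera to world coordinates); the wrist camera has in their place "mount" (4x4, takes a point from camera to tool coordinates, whose origin is the TCP and whose axes are the tool frame's). Camera axes: x right, y up, looking along -z (the intrinsics and any distortion apply to the point x, -y, -z); pixel columns grow to the right and rows downward; lengths in m; the calibration is good to about 2 mm. The wrist camera is an equidistant fisheye: a pixel r from the principal point sees the ray r / f radians off the axis. A picture is of the moment at which its call begins: read the wrist's pose just before it. camera_model takes no time and is no camera call.
- finish_job(): hands the job in, once; it reports no verdict.
Trained networks look in the newest picture that a camera, given by its name, has taken for a name from the list of things; names that differ only in an ending like _2 or _b are one class to them, and where a whole thing is asked for, a point or a joint stands for the part that bears it (a point fixed in the world has none). Each returns a list of dicts, best first, with "p" (0 to 1); they miss things now and then, are a little off and sometimes report something else, mostly with a low value. They report only what shows in the picture. A call takes as long as a camera call.
- silhouettes(thing, camera): "mask" (480x640 bool, what is visible of it) and "location" ([column, row] in pixels, amid what is visible of it).
- mark_of(thing, camera): "location" ([column, row] in pixels: a listed point, or the origin of a listed thing).
The state is a dict: "time": time; "joint_pos": joint angles; "qvel": joint speeds; "joint_torque": joint torques, N m; "tool_pos": TCP position; "tcp_rot": TCP orientation; "wrist_force": force on the tool from outside, world axes, zero at the start; "torque": the same for the moment, N m; "grip_width": finger opening in m.
Only numpy, scipy, OpenCV 4.12 (cv2) and the standard library are available. Lean on these libraries where they do the work, as an engineer would, in place of code of your own. Each camera call takes 0.05 s, during which the arm holds its last target. There are 200 camera calls.

## Working session

There is one attempt and no reset: what is moved stays moved. The work goes in short steps, Python scripts to look and compute and a shell command to move; the robot and the scene stay as the last step left them, time stands still between calls to the robot, and variables do not carry over. Pictures are saved under pics/ and viewed, about 8 in all and at most 12, crops included, and the job is handed in when it is done.

```bash
mkdir -p pics; ls; cat > h.py <<'E'
from bench import *
import numpy as np, cv2
def ray(cam,px):
    m=camera_model(cam);K=np.array(m["camera_matrix"]);T=np.array(m["T"])
    d=np.linalg.inv(K)@[px[0],px[1],1.0]
    return T[:3,3],T[:3,:3]@np.array([d[0],-d[1],-d[2]])
def at_z(cam,px,z):
    o,d=ray(cam,px);return o+d*(z-o[2])/d[2]
E
python3 - <<'E'
from h import *
np.set_printoptions(precision=4,suppress=True)
s=sense();print(s)
for c in("top","scene"):
    im=capture(c);cv2.imwrite(f"pics/{c}0.png",im[:,:,::-1])
    m=camera_model(c);print(c,{k:v for k,v in m.items() if k not in("T",)},np.array(m["T"])[:3,3])
    for n,z in(("cover_handle",.102),("cover_nose",.06),("marker_edge",.06),("clamp_top",.086),("box",0),("cover",.05),("marker",.05)):
        r=mark_of(n,c)
        for q in r[:2]: print(c,n,round(q["p"],2),np.round(q["location"],1),at_z(c,q["location"],z))
E
```

```text
pics
{'time': 0.0, 'joint_pos': array([-1.3978,  0.2593,  1.5361,  0.    ,  1.348 , -0.2028]), 'qvel': array([ 0.0007, -0.0001, -0.0002, -0.0001,  0.0009,  0.0011]), 'joint_torque': array([ -0.0018, -44.6032, -29.0571,  -0.0004,   0.0121,   0.    ]), 'tool_pos': array([ 0.2018, -0.5111,  0.2305]), 'tcp_rot': array([-0.0007,  0.8267, -0.5626, -0.0006]), 'wrist_force': array([ 0.3214, -0.6285, -0.0293]), 'torque': array([ 0.0053, -0.018 , -0.0323]), 'grip_width': 0.0853849957443064}
top {'camera_matrix': array([[572.6588,   0.    , 323.6294],
       [  0.    , 572.6588, 234.1483],
       [  0.    ,   0.    ,   1.    ]])} [0.4575 0.1758 1.0141]
top cover_handle 0.82 [423.1 266. ] [0.5149 0.0361 0.102 ]
top cover_handle 0.7 [411.7 201.3] [0.6192 0.0517 0.102 ]
top cover_nose 0.78 [377.6 313.9] [0.4391 0.1064 0.06  ]
top marker_edge 0.81 [341.2 317.1] [0.4341 0.1664 0.06  ]
top clamp_top 0.62 [337.8 205.8] [0.6157 0.1707 0.086 ]
top clamp_top 0.49 [334.  315.6] [0.4372 0.1782 0.086 ]
top box 0.63 [370.6 277.6] [0.5014 0.1134 0.    ]
top box 0.54 [380.6 316.1] [0.4341 0.0969 0.    ]
top cover 0.91 [418.6 275. ] [0.5031 0.0361 0.05  ]
scene {'camera_matrix': array([[565.6167,   0.    , 317.0113],
       [  0.    , 565.6167, 239.9531],
       [  0.    ,   0.    ,   1.    ]])} [0.275  0.7415 0.6806]
scene cover_handle 0.94 [380.8 179.4] [0.5124 0.03   0.102 ]
scene cover_nose 0.79 [404.8 239.2] [0.4369 0.1015 0.06  ]
scene marker_edge 0.82 [391.4 262.3] [0.4367 0.1587 0.06  ]
scene clamp_top 0.6 [379.8 180.6] [0.5192 0.0142 0.086 ]
scene clamp_top 0.58 [393.6 257.6] [0.4307 0.1727 0.086 ]
scene box 0.74 [402.6 240. ] [0.4553 0.0434 0.    ]
scene cover 0.92 [384.4 203.7] [0.5022 0.0255 0.05  ]
scene marker 0.64 [390.2 272.5] [0.4329 0.17   0.05  ]
```

View pics/top0.png

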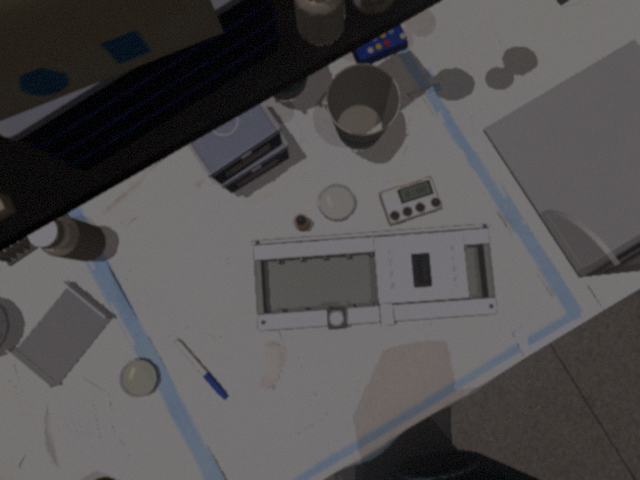

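```bash
python3 - <<'E'
from h import *
np.set_printoptions(precision=4,suppress=True)
m=silhouettes("cover","top")
for q in m[:1]:
    c,_=cv2.findContours(q["mask"].astype(np.uint8),0,2);c=max(c,key=cv2.contourArea)
    b=cv2.boxPoints(cv2.minAreaRect(c)); print(q["p"],b); print(np.array([at_z("top",p,.057) for p in b]))
s=sense();from scipy.spatial.transform import Rotation as R
print(R.from_quat(s["tcp_rot"],scalar_first=True).as_matrix())
E
```

```text
0.94 [[372.7035 237.4414]
 [462.8276 229.931 ]
 [470.1932 318.3173]
 [380.069  325.8276]]
[[ 0.5663  0.1124  0.057 ]
 [ 0.5778 -0.0387  0.057 ]
 [ 0.4311 -0.0458  0.057 ]
 [ 0.4195  0.1025  0.057 ]]
[[ 0.3671 -0.9302  0.    ]
 [-0.9302 -0.3671 -0.    ]
 [ 0.      0.     -1.    ]]
```

The top picture shows the box centred near (375,278), turned slightly. The cover handle is at (422,269), the marker with its button at (337,317) and the lug at (387,314). The dish, bottle and timer are behind the box. The networks agree for these parts, and the box yaw is about 0.077.

```bash
python3 -m handwheel '[[0.0854,0,0,0,0.15],[0.0854,0,0,0,0.15],[0.0854,-0.045,-0.030,0,0],[0.0854,-0.045,-0.030,0,0],[0.0854,-0.045,-0.030,0,0],[0.0854,-0.045,-0.030,0,0],[0.0854,-0.045,-0.030,0,0],[0.0854,-0.045,-0.030,0,0],[0.0854,-0.045,-0.030,0,0],[0.0854,-0.045,-0.030,0,0]]' 25
python3 - <<'E'
from h import *
np.set_printoptions(precision=4,suppress=True)
P=[(254,242),(488,226),(258,329),(495,313)]
W=[at_z("top",p,.05) for p in P];print(np.array(W),np.array(W).mean(0))
for a,b in((0,1),(2,3)):
    d=W[a]-W[b];print("yaw",np.arctan2(-d[0],d[1]),np.linalg.norm(d))
E
```

```text
time: 2.1
tool_pos: [0.4147, -0.1329, 0.2317]
tcp_rot: [-0.0, 0.733, -0.68, 0.001]
wrist_force: [0.4, -1.0, -0.4]
grip_width: 0.0854
[[ 0.5608  0.3132  0.05  ]
 [ 0.585  -0.0828  0.05  ]
 [ 0.4149  0.3051  0.05  ]
 [ 0.4394 -0.0887  0.05  ]] [0.5    0.1117 0.05  ]
yaw 0.06118588843397339 0.3967570777324242
yaw 0.06219217016719156 0.39457272107765834
```

```bash
python3 -m handwheel '[[0.0854,-0.04,-0.027,0,0.013],[0.0854,-0.04,-0.027,0,0],[0.0854,-0.04,-0.027,0.0,0],[0.0854,-0.04,-0.027,0.02,0],[0.0854,0,0,0.03,0],[0.0854,0,0,0.03,0],[0.0854,0,0,0,0],[0.0854,0,0,0,0],[0.0854,0,0,0,0],[0.0854,0,0,0,0]]'
cat >> h.py <<'E'
from scipy.spatial.transform import Rotation as R
def wrist_at(px,z,s):
    m=camera_model("wrist");K=np.array(m["camera_matrix"]);M=np.array(m["mount"])
    v=np.array([(px[0]-K[0,2])/K[0,0],(px[1]-K[1,2])/K[1,1]]);t=np.linalg.norm(v)
    u=v/t*np.sin(t);d=np.array([u[0],-u[1],-np.cos(t)])
    Rw=R.from_quat(s["tcp_rot"],scalar_first=True).as_matrix()
    o=s["tool_pos"]+Rw@M[:3,3];d=Rw@M[:3,:3]@d
    return o+d*(z-o[2])/d[2]
def tool(v,s): return R.from_quat(s["tcp_rot"],scalar_first=True).as_matrix().T@v
Z=dict(cover_handle=.102,cover_nose=.06,marker_edge=.06,clamp_top=.086)
E
python3 - <<'E'
from h import *
np.set_printoptions(precision=4,suppress=True)
s=sense();im=capture("wrist");cv2.imwrite("pics/w1.png",im[:,:,::-1])
print(s["tool_pos"],s["wrist_force"])
for n,z in Z.items():
    for q in mark_of(n,"wrist")[:2]:
        w=wrist_at(q["location"],z,s);print(n,round(q["p"],2),np.round(q["location"]),w,"tool",tool(w-s["tool_pos"],s))
E
```

```text
time: 3.35
tool_pos: [0.5118, 0.0321, 0.1524]
tcp_rot: [-0.001, 0.729, -0.685, 0.001]
wrist_force: [0.4, -0.1, -0.0]
grip_width: 0.0854
[0.5118 0.0321 0.1524] [ 0.3829 -0.1126 -0.0078]
cover_handle 0.72 [324. 262.] [0.509  0.0305 0.102 ] tool [0.0013 0.003  0.0504]
cover_nose 0.75 [225. 320.] [0.4385 0.1015 0.06  ] tool [-0.0739  0.0689  0.0923]
cover_nose 0.5 [166.  59.] [0.6255 0.1422 0.06  ] tool [-0.1028 -0.1202  0.0926]
marker_edge 0.67 [162. 318.] [0.4342 0.1543 0.06  ] tool [-0.1268  0.0699  0.0922]
clamp_top 0.77 [129. 331.] [0.4353 0.171  0.086 ] tool [-0.1435  0.0678  0.0662]
```

View pics/w1.png

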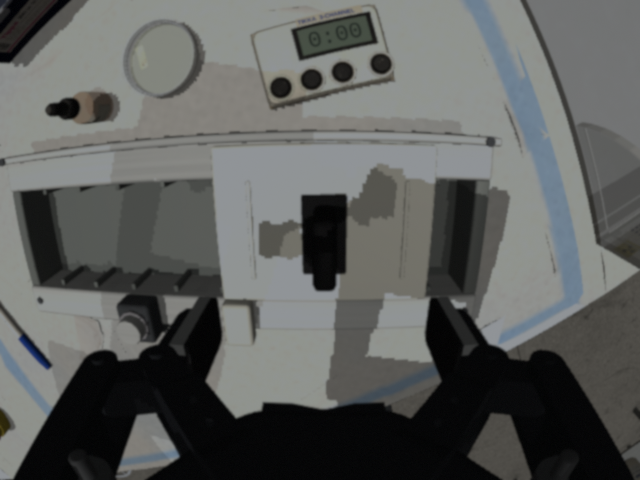

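The wrist view shows the handle centred between the fingers at about (324,262), the lug at (237,322) and the button at (132,328). The gap is about 55 mm. I'll descend and grip.

```bash
python3 -m handwheel '[[0.0854,0.001,0.002,0.02,0],[0.0854,0,0,0.03,0],[0.0854,0,0,0.027,0],[0.0854,0,0,0,0],[0.01,0,0,0,0],[0.01,0,0,0,0],[0.01,0,0,0,0],[0.01,0,0,0,0],[0.01,0,0,0,0],[0.01,0,0,0,0]]' 30
```

```text
time: 4.85
tool_pos: [0.5095, 0.0311, 0.075]
tcp_rot: [-0.0, 0.729, -0.684, 0.0]
wrist_force: [-0.8, 0.1, 6.0]
grip_width: 0.013
```

```bash
python3 -m handwheel '[[0.01,-0.004,0,0,0],[0.01,-0.005,0,0,0],[0.01,-0.005,0,0,0],[0.01,-0.005,0,0,0],[0.01,-0.005,0,0,0],[0.01,-0.005,0,0,0],[0.01,-0.005,0,0,0],[0.01,-0.005,0,0,0],[0.01,-0.004,0,0,0],[0.01,-0.003,0,0,0]]'
python3 -c "
from h import *
s=sense();print(s['tool_pos'],s['wrist_force'],tool(s['wrist_force'],s))
capture('top')
for n in('cover_nose','marker_edge'):
  for q in mark_of(n,'top')[:1]: print(n,q['p'],at_z('top',q['location'],.06))"
```

```text
time: 6.1
tool_pos: [0.5065, 0.0768, 0.0749]
tcp_rot: [0.0, 0.729, -0.684, 0.001]
wrist_force: [-1.4, -2.7, 5.9]
grip_width: 0.014
[0.50651449 0.07675409 0.07492354] [-1.40632732 -2.74948468  5.9372653 ] [ 2.66072418  1.57413551 -5.9355864 ]
cover_nose 0.73 [0.43759918 0.14070565 0.06      ]
marker_edge 0.95 [0.43247289 0.16118662 0.06      ]
```

```bash
python3 -m handwheel '[[0.01,-0.0015,0,0,0],[0.01,-0.0015,0,0,0],[0.01,-0.0015,0,0,0],[0.01,-0.0015,0,0,0],[0.01,-0.0015,0,0,0],[0.01,-0.0015,0,0,0],[0.01,-0.0015,0,0,0],[0.01,-0.0015,0,0,0],[0.01,-0.001,0,0,0],[0.01,-0.001,0,0,0]]'
```

```text
time: 7.5
tool_pos: [0.5056, 0.0903, 0.075]
tcp_rot: [0.0, 0.729, -0.684, 0.001]
wrist_force: [-1.0, -3.9, 6.2]
grip_width: 0.0135
```

```bash
python3 -m handwheel '[[0.01,-0.0005,0,0,0],[0.01,-0.0005,0,0,0],[0.01,-0.0005,0,0,0],[0.01,-0.0005,0,0,0],[0.01,-0.0005,0,0,0],[0.01,-0.0005,0,0,0],[0.01,-0.0005,0,0,0],[0.01,-0.0005,0,0,0],[0.01,-0.0005,0,0,0],[0.01,-0.0005,0,0,0]]'
```

```text
time: 8.75
tool_pos: [0.5053, 0.0952, 0.0749]
tcp_rot: [0.0, 0.729, -0.684, 0.001]
wrist_force: [-1.6, -2.6, 6.3]
grip_width: 0.0135
```

```bash
python3 -m handwheel '[[0.01,-0.0005,0,0,0],[0.01,-0.0005,0,0,0],[0.01,-0.0005,0,0,0],[0.01,-0.0005,0,0,0],[0.01,-0.0005,0,0,0],[0.01,-0.0005,0,0,0],[0.01,-0.0005,0,0,0],[0.01,-0.0005,0,0,0],[0.01,-0.0005,0,0,0],[0.01,-0.0005,0,0,0]]'
python3 -c "
from h import *
s=sense();print(s['tool_pos'],s['wrist_force'],tool(s['wrist_force'],s))
capture('top')
for n in('cover_nose','marker_edge'):
  for q in mark_of(n,'top')[:1]: print(n,q['p'],at_z('top',q['location'],.06))"
```

```text
time: 10.0
tool_pos: [0.5049, 0.1002, 0.075]
tcp_rot: [0.0, 0.729, -0.684, 0.001]
wrist_force: [-1.7, -3.6, 6.2]
grip_width: 0.0138
[0.50493444 0.10024071 0.07495363] [-1.7440179  -3.60874492  6.15701187] [ 3.49998278  1.96678301 -6.1526676 ]
cover_nose 0.61 [0.43418789 0.1789727  0.06      ]
marker_edge 0.95 [0.43236411 0.17288689 0.06      ]
```

The marker is now being carried along. I'll continue in 5 mm checks.

```bash
python3 -m handwheel '[[0.01,-0.0005,0,0,0],[0.01,-0.0005,0,0,0],[0.01,-0.0005,0,0,0],[0.01,-0.0005,0,0,0],[0.01,-0.0005,0,0,0],[0.01,-0.0005,0,0,0],[0.01,-0.0005,0,0,0],[0.01,-0.0005,0,0,0],[0.01,-0.0005,0,0,0],[0.01,-0.0005,0,0,0]]'
```

```text
time: 11.4
tool_pos: [0.5046, 0.1053, 0.075]
tcp_rot: [0.0, 0.729, -0.684, 0.001]
wrist_force: [-1.7, -3.6, 6.9]
grip_width: 0.0136
```

```bash
python3 -m handwheel '[[0.01,-0.0005,0,0,0],[0.01,-0.0005,0,0,0],[0.01,-0.0005,0,0,0],[0.01,-0.0005,0,0,0],[0.01,-0.0005,0,0,0],[0.01,-0.0005,0,0,0],[0.01,-0.0005,0,0,0],[0.01,-0.0005,0,0,0],[0.01,-0.0005,0,0,0],[0.01,-0.0005,0,0,0]]'
```

```text
time: 12.65
tool_pos: [0.5043, 0.1103, 0.0749]
tcp_rot: [0.0, 0.729, -0.684, 0.001]
wrist_force: [-2.5, -4.4, 6.2]
grip_width: 0.0134
```

```bash
python3 -m handwheel '[[0.01,-0.0004,0,0,0],[0.01,-0.0004,0,0,0],[0.01,-0.0004,0,0,0],[0.01,-0.0004,0,0,0],[0.01,-0.0004,0,0,0],[0.01,-0.0004,0,0,0],[0.01,-0.0004,0,0,0],[0.01,-0.0004,0,0,0],[0.01,-0.0004,0,0,0],[0.01,-0.0004,0,0,0]]'
```

```text
time: 13.9
tool_pos: [0.504, 0.1142, 0.0749]
tcp_rot: [0.0, 0.729, -0.684, 0.001]
wrist_force: [-1.3, -4.2, 6.8]
grip_width: 0.0138
```

```bash
python3 -m handwheel '[[0.01,-0.0005,0,0,0],[0.01,-0.0005,0,0,0],[0.01,-0.0005,0,0,0],[0.01,-0.0005,0,0,0],[0.01,-0.0005,0,0,0],[0.01,-0.0005,0,0,0],[0.01,-0.0005,0,0,0],[0.01,-0.0005,0,0,0],[0.01,-0.0005,0,0,0],[0.01,-0.0005,0,0,0]]'
```

```text
time: 15.15
tool_pos: [0.5037, 0.1192, 0.0749]
tcp_rot: [0.0, 0.729, -0.684, 0.001]
wrist_force: [-2.3, -3.3, 6.5]
grip_width: 0.0133
```

```bash
python3 -m handwheel '[[0.01,-0.0005,0,0,0],[0.01,-0.0005,0,0,0],[0.01,-0.0005,0,0,0],[0.01,-0.0005,0,0,0],[0.01,-0.0005,0,0,0],[0.01,-0.0005,0,0,0],[0.01,-0.0005,0,0,0],[0.01,-0.0005,0,0,0],[0.01,-0.0005,0,0,0],[0.01,-0.0005,0,0,0]]'
```

```text
time: 16.4
tool_pos: [0.5034, 0.1242, 0.0749]
tcp_rot: [0.0, 0.729, -0.684, 0.001]
wrist_force: [-2.9, -4.1, 6.9]
grip_width: 0.0134
```

```bash
python3 -m handwheel '[[0.01,-0.0005,0,0,0],[0.01,-0.0005,0,0,0],[0.01,-0.0005,0,0,0],[0.01,-0.0005,0,0,0],[0.01,-0.0005,0,0,0],[0.01,-0.0005,0,0,0],[0.01,-0.0005,0,0,0],[0.01,-0.0005,0,0,0],[0.01,-0.0005,0,0,0],[0.01,-0.0005,0,0,0]]'
```

```text
time: 17.65
tool_pos: [0.503, 0.1292, 0.0749]
tcp_rot: [0.0, 0.729, -0.684, 0.001]
wrist_force: [-2.4, -3.5, 6.6]
grip_width: 0.0135
```

```bash
python3 -m handwheel '[[0.01,-0.0005,0,0,0],[0.01,-0.0005,0,0,0],[0.01,-0.0005,0,0,0],[0.01,-0.0005,0,0,0],[0.01,-0.0005,0,0,0],[0.01,-0.0005,0,0,0],[0.01,-0.0005,0,0,0],[0.01,-0.0005,0,0,0],[0.01,-0.0005,0,0,0],[0.01,-0.0005,0,0,0]]'
```

```text
time: 18.9
tool_pos: [0.5027, 0.1342, 0.075]
tcp_rot: [0.0, 0.729, -0.684, 0.001]
wrist_force: [-2.8, -3.7, 7.0]
grip_width: 0.0135
```

```bash
python3 -m handwheel '[[0.01,-0.0005,0,0,0],[0.01,-0.0005,0,0,0],[0.01,-0.0005,0,0,0],[0.01,-0.0005,0,0,0],[0.01,-0.0005,0,0,0],[0.01,-0.0005,0,0,0],[0.01,-0.0005,0,0,0],[0.01,-0.0005,0,0,0],[0.01,-0.0005,0,0,0],[0.01,-0.0005,0,0,0]]'
```

```text
time: 20.15
tool_pos: [0.5023, 0.1392, 0.0749]
tcp_rot: [0.0, 0.729, -0.684, 0.0]
wrist_force: [-2.5, -3.9, 7.1]
grip_width: 0.0138
```

```bash
python3 -m handwheel '[[0.01,-0.0005,0,0,0],[0.01,-0.0005,0,0,0],[0.01,-0.0005,0,0,0],[0.01,-0.0005,0,0,0],[0.01,-0.0005,0,0,0],[0.01,-0.0005,0,0,0],[0.01,-0.0005,0,0,0],[0.01,-0.0005,0,0,0],[0.01,-0.0005,0,0,0],[0.01,-0.0005,0,0,0]]'
```

```text
time: 21.4
tool_pos: [0.502, 0.1434, 0.0749]
tcp_rot: [0.001, 0.729, -0.684, 0.001]
wrist_force: [-2.3, -7.8, 7.6]
grip_width: 0.0135
```

First tightening: the lining resists with about 4 N above the friction. I'll take a little more and hold.

```bash
python3 -m handwheel '[[0.01,-0.0005,0,0,0],[0.01,-0.0005,0,0,0],[0.01,-0.0005,0,0,0],[0.01,-0.0005,0,0,0],[0.01,0,0,0,0],[0.01,0,0,0,0],[0.01,0,0,0,0],[0.01,0,0,0,0],[0.01,0,0,0,0],[0.01,0,0,0,0]]'
python3 -c "
from h import *
for i in range(3): print(sense()['wrist_force'],sense()['tool_pos']);capture('top')"
```

```text
time: 22.65
tool_pos: [0.502, 0.1448, 0.075]
tcp_rot: [0.001, 0.729, -0.684, 0.001]
wrist_force: [-2.9, -9.5, 7.8]
grip_width: 0.0135
[-2.88962923 -9.51219794  7.78819627] [0.50197049 0.14482914 0.07495155]
[-2.94272793 -9.55865195  7.20334098] [0.50195445 0.14478952 0.07492877]
[-3.68316818 -9.89029206  7.18601037] [0.5019665  0.14479992 0.07496095]
```

```bash
python3 -m handwheel '[[0.01,0.001,0,0,0],[0.01,0.0025,0,0,0],[0.01,0.0025,0,0,0],[0.01,0.0025,0,0,0],[0.01,0.0025,0,0,0],[0.01,0.0025,0,0,0],[0.01,0.002,0,0,0],[0.01,0.0015,0,0,0],[0.01,0,0,0,0],[0.01,0,0,0,0]]'
python3 - <<'E'
from h import *
np.set_printoptions(precision=4,suppress=True)
s=sense();print(s["wrist_force"],s["tool_pos"])
for c in("top","scene","wrist"):
    im=capture(c);cv2.imwrite(f"pics/{c}2.png",im[:,:,::-1])
    for n in("cover_nose","marker_edge","clamp_top"):
        for q in mark_of(n,c)[:2]: print(c,n,round(q["p"],2),np.round(q["location"]),(wrist_at(q["location"],Z[n],s) if c=="wrist" else at_z(c,q["location"],Z[n])))
a=cv2.imread("pics/scene2.png")[140:340,260:500];b=cv2.imread("pics/top2.png")[180:340,220:460]
cv2.imwrite("pics/c2.png",np.hstack([cv2.resize(a,(400,333)),cv2.resize(b,(400,333))]))
E
```

```text
time: 24.05
tool_pos: [0.5029, 0.1302, 0.0749]
tcp_rot: [-0.0, 0.729, -0.684, 0.0]
wrist_force: [-1.6, 0.1, 6.9]
grip_width: 0.0136
[-1.6355  0.1307  6.9066] [0.5029 0.1302 0.0749]
top cover_nose 0.96 [322. 318.] [0.4336 0.1983 0.06  ]
top marker_edge 0.96 [308. 320.] [0.4305 0.2221 0.06  ]
top clamp_top 0.43 [301. 318.] [0.433  0.2316 0.086 ]
scene cover_nose 0.81 [382. 283.] [0.4324 0.2041 0.06  ]
scene cover_nose 0.57 [364. 254.] [0.4803 0.161  0.06  ]
scene marker_edge 0.73 [380. 286.] [0.434 0.211 0.06 ]
scene marker_edge 0.39 [377. 299.] [0.4279 0.235  0.06  ]
scene clamp_top 0.67 [378. 284.] [0.4303 0.2315 0.086 ]
wrist cover_nose 0.88 [197. 383.] [0.4328 0.1984 0.06  ]
wrist cover_nose 0.15 [355. 253.] [0.52  0.116 0.06 ]
wrist clamp_top 0.5 [157. 374.] [0.4592 0.2089 0.086 ]
```

View pics/c2.png

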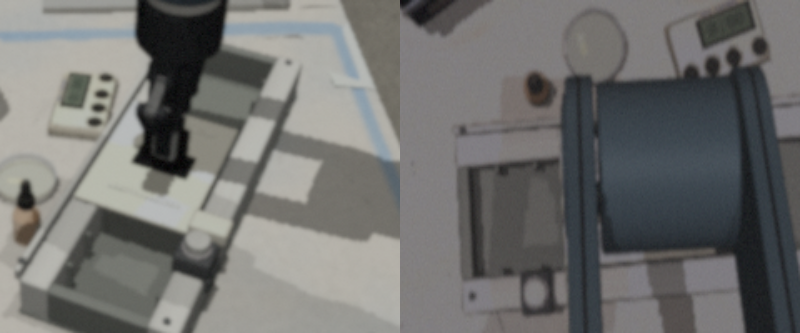

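View pics/wrist2.png

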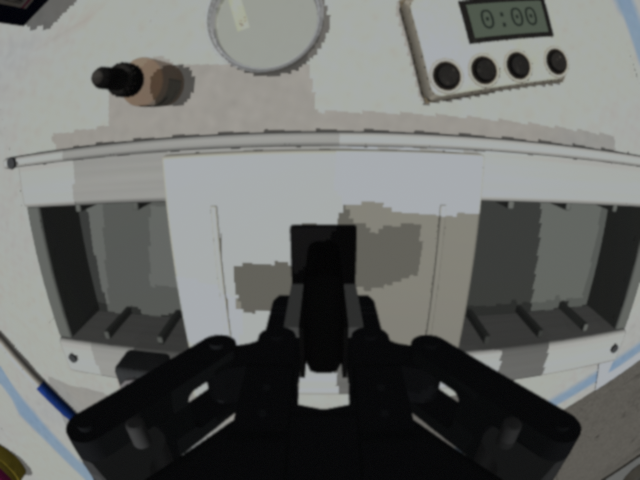

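Both views show the gap between lug and marker open, with the button at about (537,293) in the right crop. The retreat measured on the arm is 14.6 mm. Now I'll release, lift and take one look.

```bash
python3 -m handwheel '[[0.05,0,0,0,0],[0.05,0,0,0,0],[0.05,0,0,0,0],[0.05,0,0,-0.015,0],[0.05,0,0,-0.03,0],[0.05,0,0,-0.035,0],[0.05,0,0,0,0],[0.05,0,0,0,0],[0.05,0,0,0,0],[0.05,0,0,0,0]]'
python3 - <<'E'
from h import *
np.set_printoptions(precision=4,suppress=True)
s=sense();print(s["wrist_force"],s["tool_pos"])
for c in("wrist","top","scene"):
    im=capture(c);cv2.imwrite(f"pics/{c}3.png",im[:,:,::-1])
    for n in("cover_nose","marker_edge","clamp_top"):
        for q in mark_of(n,c)[:1]:
            w=(wrist_at(q["location"],Z[n],s) if c=="wrist" else at_z(c,q["location"],Z[n]));print(c,n,round(q["p"],2),np.round(q["location"]),w,"tool",tool(w-s["tool_pos"],s))
E
```

```text
time: 25.9
tool_pos: [0.5024, 0.1299, 0.1535]
tcp_rot: [0.001, 0.729, -0.685, -0.001]
wrist_force: [-0.1, 0.5, -0.6]
grip_width: 0.05
[-0.0597  0.5468 -0.5644] [0.5024 0.1299 0.1535]
wrist cover_nose 0.88 [225. 318.] [0.4298 0.1995 0.06  ] tool [-0.074   0.0679  0.0936]
wrist marker_edge 0.89 [210. 317.] [0.4295 0.211  0.06  ] tool [-0.0855  0.0675  0.0936]
wrist clamp_top 0.67 [174. 333.] [0.4293 0.2314 0.086 ] tool [-0.1059  0.0664  0.0676]
top marker_edge 0.76 [309. 320.] [0.4292 0.2194 0.06  ] tool [-0.0939  0.0673  0.0936]
top clamp_top 0.54 [299. 319.] [0.4317 0.2348 0.086 ] tool [-0.1091  0.0638  0.0676]
scene cover_nose 0.96 [383. 281.] [0.4332 0.2    0.06  ] tool [-0.0743  0.0645  0.0936]
scene marker_edge 0.86 [378. 284.] [0.4377 0.21   0.06  ] tool [-0.0839  0.0594  0.0936]
scene clamp_top 0.5 [379. 283.] [0.4306 0.2291 0.086 ] tool [-0.1035  0.0654  0.0676]
```

View pics/wrist3.png

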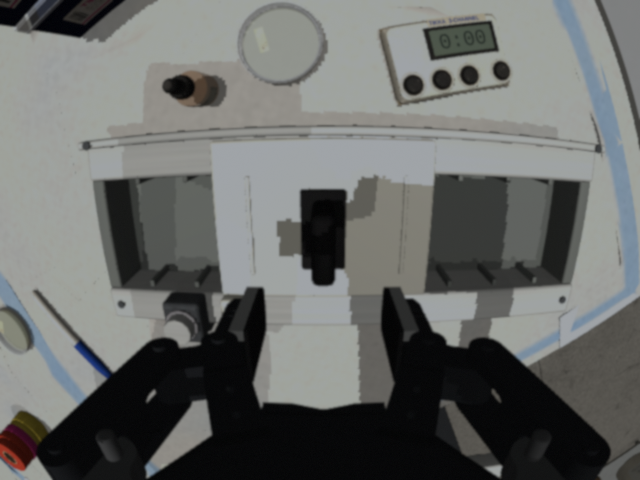

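The view is clear: the button is at about (178,328), tool offset (-0.106, 0.065), and the handle is free.

```bash
python3 -m handwheel '[[0.0,-0.02,0.013,0,0],[0.0,-0.03,0.018,0,0],[0.0,-0.03,0.018,0,0],[0.0,-0.026,0.016,0,0],[0.0,0,0,0,0],[0.0,0,0,0.025,0],[0.0,0,0,0.025,0],[0.0,0,0,0.006,0],[0.0,0,0,0,0],[0.0,0,0,0,0]]'
python3 - <<'E'
from h import *
s=sense();print(s["wrist_force"],s["tool_pos"])
im=capture("scene")[200:350,300:460];cv2.imwrite("pics/c4.png",cv2.resize(im,(640,600),interpolation=3)[:,:,::-1])
E
```

```text
time: 27.75
tool_pos: [0.4324, 0.2317, 0.0992]
tcp_rot: [-0.001, 0.729, -0.685, 0.0]
wrist_force: [0.0, 0.2, -0.1]
grip_width: 0.0002
[ 0.03081659  0.15784016 -0.11759522] [0.43240611 0.23167654 0.09924892]
```

View pics/c4.png

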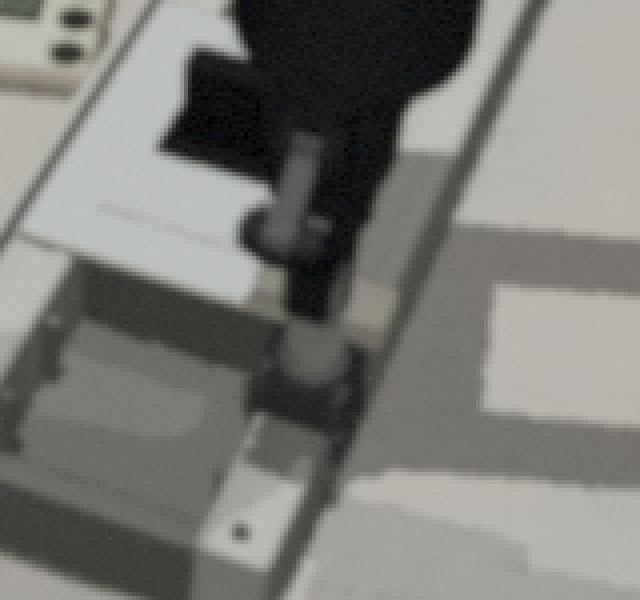

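The closed fingers stand over the button, which is at (312,350) in the crop. Pressing.

```bash
python3 -m handwheel '[[0.0,0,0,0.007,0],[0.0,0,0,0.004,0],[0.0,0,0,0.002,0],[0.0,0,0,0.002,0],[0.0,0,0,0.002,0],[0.0,0,0,0.002,0],[0.0,0,0,0.001,0],[0.0,0,0,0.001,0],[0.0,0,0,0,0],[0.0,0,0,0,0]]'
```

```text
time: 29.05
tool_pos: [0.4313, 0.2317, 0.0784]
tcp_rot: [-0.0, 0.729, -0.684, 0.0]
wrist_force: [-5.4, -1.5, 14.3]
grip_width: 0.0
```

```bash
python3 -m handwheel '[[0.0,0,0,0.0005,0],[0.0,0,0,0.0005,0],[0.0,0,0,0,0],[0.0,0,0,0,0],[0.0,0,0,0,0],[0.0,0,0,0,0],[0.0,0,0,0,0],[0.0,0,0,0,0],[0.0,0,0,0,0],[0.0,0,0,0,0]]'
```

```text
time: 30.3
tool_pos: [0.4314, 0.2318, 0.078]
tcp_rot: [-0.0, 0.729, -0.684, 0.0]
wrist_force: [-7.3, -2.5, 20.1]
grip_width: -0.0002
```

Bottomed: the force rises steeply with almost no travel. I'll lift off and check.

```bash
python3 -m handwheel '[[0.0,0,0,-0.003,0],[0.0,0,0,-0.01,0],[0.0,0,0,-0.02,0],[0.0,0,0,-0.03,0],[0.0,0.03,-0.02,-0.03,0],[0.0,0.04,-0.02,0,0],[0.0,0.04,-0.02,0,0],[0.0,0,0,0,0],[0.0,0,0,0,0],[0.0,0,0,0,0]]'
python3 - <<'E'
from h import *
np.set_printoptions(precision=4,suppress=True)
s=sense();print(s["wrist_force"],s["tool_pos"])
for c in("wrist","top","scene"):
    im=capture(c);cv2.imwrite(f"pics/{c}5.png",im[:,:,::-1])
    for n in("cover_nose","marker_edge","clamp_top"):
        for q in mark_of(n,c)[:1]:
            w=(wrist_at(q["location"],Z[n],s) if c=="wrist" else at_z(c,q["location"],Z[n]));print(c,n,round(q["p"],2),np.round(q["location"]),w)
f=lambda c,a:cv2.resize(cv2.imread(f"pics/{c}.png")[200:350,300:460],(400,375),interpolation=3)
cv2.imwrite("pics/c5.png",np.hstack([f("scene3",0),f("scene5",0)]))
E
```

```text
time: 31.55
tool_pos: [0.4976, 0.1266, 0.1692]
tcp_rot: [0.0, 0.729, -0.684, -0.0]
wrist_force: [1.2, 0.5, 0.6]
grip_width: -0.0002
[1.239  0.4853 0.5633] [0.4976 0.1266 0.1692]
wrist cover_nose 0.97 [222. 302.] [0.4304 0.2014 0.06  ]
wrist marker_edge 0.72 [211. 301.] [0.43   0.2108 0.06  ]
wrist clamp_top 0.95 [179. 311.] [0.4337 0.2284 0.086 ]
top cover_nose 0.75 [321. 319.] [0.4313 0.1993 0.06  ]
top clamp_top 0.59 [301. 319.] [0.4327 0.2319 0.086 ]
scene cover_nose 0.79 [384. 282.] [0.4311 0.2007 0.06  ]
scene marker_edge 0.56 [378. 288.] [0.4352 0.2152 0.06  ]
scene clamp_top 0.61 [380. 286.] [0.4273 0.2341 0.086 ]
```

View pics/c5.png

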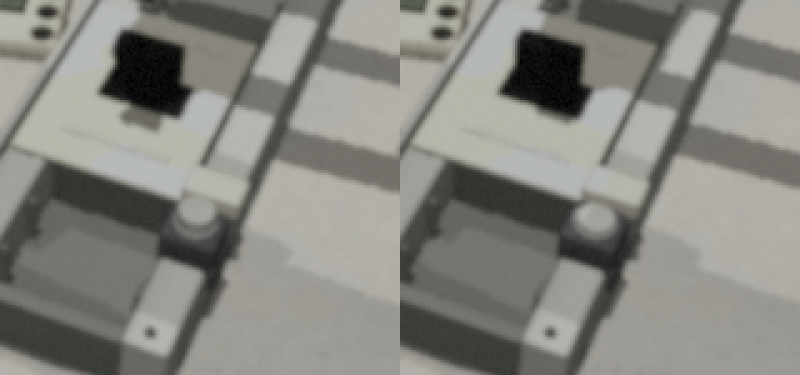

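Before and after side by side: the button at (595,218) now sits visibly lower, and the marker and cover have not moved.

```bash
python3 -c "
from bench import *
print(finish_job())"
```

```text
the job is handed in; nothing more can be done
None
```

I've handed the job in at about 31.7 s of the 48 s allowed; no verdict came back.

- **Push:** I pushed the cover by its handle, carrying the marker, until the track tightened. The wrist felt about 9.7 N in all, against about 3.7 N of running friction. That puts the lining at roughly 6 N, above the 4 N needed and well below the 16 N limit.
- **Draw back:** The arm's retreat measured 14.6 mm, and the wrist force had fallen to near zero along the track. I then released the handle and lifted clear.
- **Clamp:** I pressed the button down until it bottomed, at tool height 78 mm with 20 N at the wrist. I lifted off afterwards, and the before-and-after picture shows the button lower and the cover and marker unmoved.

**Gap readings disagree:** The cameras' last estimates of the gap scatter from about 9.5 mm (wrist) to 14.5 mm (scene), and up to 18 mm when worked back from the button position. These are all inside 9–23 mm. The wrist reading is close to the lower limit, so I relied on the arm's 14.6 mm. The top camera did not detect the marker's edge in the last look.

The arm never went near the dish, dropper bottle or timer, but I did not measure their positions at the end.

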